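# Finish a guest's meal tray and offer the roll with the tongs

### The job

Finish this guest's meal tray: stand the lidded dip pot, lid up, right down in the tray's round well and let go of it. Then take the kitchen tongs, pick up the round bread roll from the board with them without squashing it, and hold it up in the tongs about 10 cm above the tray's empty bread compartment for the guest to take; finish like that, still holding it. Never touch the bread with the gripper itself, and leave everything else where it is.

Things in the scene. Friction and masses are not known exactly. Their poses are not given: they have to be found in the camera images.
- pot: dip pot with a snap lid, standing upright on the trolley (60 g): 40 mm high; white cup 40 mm across at the base, 43.6 mm at 28 mm up; above that the clear lid, 48 mm across and 12 mm high (28 to 40 mm up), the place to grip it. Origin at the centre of its underside, z up through the lid
- tray: grey moulded compartment tray, fixed, 190 mm (x) by 250 mm (y), its deck 24 mm above the trolley top, with three pockets 20 mm deep: a large one at its +y side that holds a closed foil meal dish (its top 44 mm above the trolley), and at its -y side a round well and an empty bread compartment. Origin at the centre of the underside; yaw varies by up to 0.2 rad
- tray_well (a point): centre of the floor of the tray's round well: hole 48 mm across, 20 mm deep, floor 4 mm above the trolley, mouth 24 mm above it; at (-50, -75) mm in the tray's frame. A seated pot's lid stands with its lower edge 8 mm above the deck
- tray_bread (a point): centre of the floor of the tray's empty rectangular bread compartment, 95 by 85 mm, floor 4 mm above the trolley; at (35, -75) mm in the tray's frame
- board: wooden bread board, fixed, 220 mm (x) by 260 mm (y), 18 mm thick; the two rolls stand on it side by side, 60 mm either side of its middle along its y, which is which varies. Origin at the centre of the underside; yaw varies by up to 0.15 rad
- roll: the round bread roll (about 45 g): 56 mm across between 12 and 28 mm up, narrower above and below, 44 mm high, on the board. Origin at the centre of its underside, z up. It counts as squashed when a tongs jaw presses it with more than 20 N; 2 to 10 N is plenty to carry it
- long_roll: long finger roll, 126 by 46 mm, 44 mm high, beside the round one on the board, lying along the board's x; leave alone. Origin at the centre of its underside
- tongs: steel kitchen spring tongs, 268 mm long, 115 g, lying on their side on the trolley: the arms close sideways, level. Origin on the underside, midway between the two black handle pads, near the centre of mass; x along the tongs to the jaws, z up. Pads: 6 to 26 mm above the underside, grip hollow x = -26 to 26 mm (sprung open 61 mm wide over both), raised ends to x = +-38 mm (69 mm)
- tongs_jaw (a point): where a roll sits: midway between the jaws, at x = 100 mm in the tongs' frame, 16 mm above the underside. Jaws: shallow scoops from x = 76 to 132 mm, 32 mm high (0 to 32 mm above the underside), sprung open 100 mm apart (110 mm over the outside). On the roll they are 56 mm apart and the pads' hollows 39 mm over the outside
- tongs_hinge (a point): the tongs' hinge pin, 18 mm across and 32 mm high, at x = -110 mm in the tongs' frame. A spring holds the arms open: pressing the pads together takes 5 N at first and 6.5 N when on the roll; each mm less across the pads closes the jaws by 1.9 mm, and the jaws press with about half of the squeeze beyond the spring's
- tongs_left: the tongs' arm with the jaw on the tongs' +y side. Origin on the hinge pin, 16 mm above the underside; its x axis runs along the tongs when fully open; it turns by 0.1 rad from open to on the roll
- tongs_right: the same arm on the tongs' -y side
- shaker1: glass shaker with steel top, 38 mm across, 65 mm high; leave alone. Origin at the centre of the underside
- shaker2: second shaker, the same size; leave alone
- foil1: closed foil meal container with cardboard lid, 138 by 108 mm, 40 mm high; leave alone. Origin at the centre of the underside
- cup: white cup, 74 mm across, 85 mm high; leave alone. Origin at the centre of the underside
- spoon: serving spoon lying on the trolley near the board; leave alone. Origin at its underside
Mind the look-alikes: they are no part of the job. What is shaped like the pot but turquoise is not meant.

How it is judged:
On the way, in this order (a step that is already met when the one before it is completed fails the run):
1. the dip pot stands lid up, fully down in the round well, and is let go (horizontal distance between pot and tray_well below 0.006 m and z of pot in the frame of tray_well below 0.004 m and angle between pot's own z axis and vertical below 0.12 rad and contact force between each of the arm, the fingers and pot below 0.05 N), for 0.2 s.
2. the round roll is lifted off the board between the two jaws of the tongs (contact force between each of tongs_left, tongs_right and roll above 0.3 N and contact force between the fingers and tongs above 0.5 N and contact force between roll and board below 0.02 N and height (world z) of roll above 0.04 m), for 0.2 s.
At the end, for the whole second after the job is handed in: Pot upright (0.12 rad), lid up, untouched in the round well, within 6 mm of its middle and 4 mm of its floor. Round roll held still by both jaws of the gripped tongs alone, its underside over 75 mm above the trolley and its middle within 45 mm (from above) of the bread compartment's (all of step 1 and contact force between each of tongs_left, tongs_right and roll above 0.3 N and contact force between the fingers and tongs above 0.5 N and contact force between roll and board below 0.02 N and height (world z) of roll above 0.075 m and horizontal distance between roll and tray_bread below 0.045 m and contact force between each of roll, tongs and tray below 0.02 N and contact force between the fingers and roll below 0.05 N and height (world z) of tongs above 0.05 m and linear speed of roll below 0.03 m/s); the arm keeps its last pose, push and grip.
It fails at once if the robot itself touches the bread (contact force between any of the fingers, the arm and roll above 0.3 N or contact force between any of the fingers, the arm and long_roll above 0.3 N).
It fails at once if the roll is squashed: a jaw presses it with more than 20 N (contact force between any of tongs_left, tongs_right and roll above 20 N).
It fails at once if a bystander is moved by more than 20 mm (distance of any of long_roll, shaker1, shaker2, foil1, cup, spoon from where it was at the start of the episode above 0.02 m).
It also fails if it takes over 64 s, if anything falls off the work surface, if the arm or the gripper's body presses on something with over 40 N, if the wrist force passes 120 N, or if a joint passes its speed limit or range.

### The arm

A 6-joint arm with a two-finger parallel gripper is mounted at the origin on the work surface. World frame = base frame: x ahead of the robot, y to its left, z up, the work surface at z = 0. Lengths are in m, angles in rad, forces in N, time in s.
With the tool pointing down it reaches from about 0.275 to 0.75 m from the base axis. Payload 10.2 kg.
Tool frame: the origin (TCP) lies midway between the tips of the shut fingers; the grasp point (between the pads) lies 19 mm behind it (env.hold_point_z is the distance from the TCP to the grasp point, in m); x points along the fingers, z is the direction in which the jaws open and shut, and the axes are right-handed (so a half turn about x gives the same grasp; the last joint's range is limited). The gripper opens to 85 mm and grips with 20 to 120 N. Pads are 22 mm wide; open, the fingers measure 114 mm over their backs; the gripper's body (76 mm by 85 mm) begins 54 mm behind the grasp point. The pads swing forward as they close: fully open they stand 13 mm farther back than shut.
Start: joints at [-0.223, 0.313, 1.498, -0, 1.331, -0.223], TCP at [0.525, -0, 0.193] pointing down, gripper open.
Joint ranges: [-2.94, 2.94], [-0.97, 2.17], [0.19, 2.56], [-1.23, 4.37], [0.02, 3.11], [-2.88, 2.88]. Speed limits (rad/s): [2.39, 2.39, 3.01, 3.14, 3.14, 3.14].

### API

Orientations are given as a unit quaternion [x, y, z, w].
In Python, from bench import env, kinematics, monitor, eyes, job gives the robot as it stands. The module is installed in compiled form; this text tells all that it offers. Calls block until the motion is done:
- env.reach(position, orientation): joint-space move of the TCP to a pose.
- env.movel(position, velocity=0.15, frame=None, guard=None): straight line of the TCP; frame=None keeps the orientation; velocity is the mean speed in m/s. With guard (N) it stops when the force on the tool has changed by that much, and returns True; else False.
- env.set_joints(angles): joint-space move.
- env.release() and env.close_gripper(effort=None): open the fingers fully, or close them until they stop; effort is the grip in N (None keeps the last).
- env.hold(seconds).
- kinematics.ik(position, orientation): joint angles nearest the present ones, or None.
- monitor.sense(): the state.
- eyes.grab_frame(name): name is "scene" or "side" or "wrist"; returns a dict with "frame" (420x560x3 uint8, red, green, blue), "mtx" (3x3 intrinsics, pixels), "view" (4x4, takes a point from world to camera coordinates). Camera axes: x right, y down, z forward; pixel columns grow to the right and rows downward; lengths in m; the calibration is good to about 2 mm. The wrist camera is an equidistant fisheye: a pixel r from the principal point sees the ray r / f radians off the axis. A picture is of the moment at which its call begins. There is no depth.
A pose or a line that the arm cannot do raises env.MotionError and nothing moves.
- job.hand_in(): hands the job in, once; it reports no verdict.
The state is a dict: "clock": time; "joints": joint angles; "qvel": joint speeds; "joint_efforts": joint torques, N m; "position": TCP position; "ee_rot": TCP orientation; "contact_force": force on the tool from outside, world axes, zero at the start; "ft_torque": the same for the moment, N m; "finger_gap": opening from 0.0 (shut) to 1.0 (fully open).
Only numpy, scipy, OpenCV 4.12 (cv2) and the standard library are available. Lean on these libraries where they do the work, as an engineer would, in place of code of your own. Each camera call takes 0.05 s, during which the arm holds its last target. There are 200 camera calls.

## Working session

There is one attempt and no reset: what is moved stays moved. The work goes in short steps, each a Python script; the robot and the scene stay as the last script left them, time stands still between calls to the robot, and variables do not carry over. Pictures are saved under pics/ and viewed, about 8 in all and at most 12, crops included, and the job is handed in when it is done.

```bash
mkdir -p pics; ls
cat > h.py <<'E'
import numpy as np, cv2
from bench import env, kinematics, monitor, eyes, job
from scipy.spatial.transform import Rotation as R
def grab(n): 
    f=eyes.grab_frame(n); return f
def save(f,name,box=None,scale=1):
    im=f["frame"][...,::-1]
    if box: im=im[box[1]:box[3],box[0]:box[2]]
    cv2.imwrite("pics/"+name,cv2.resize(im,None,fx=scale,fy=scale,interpolation=cv2.INTER_CUBIC))
def ray(f,u,v,fish=False):
    K=np.array(f["mtx"]);V=np.array(f["view"])
    x,y=(u-K[0,2])/K[0,0],(v-K[1,2])/K[1,1]
    if fish:
        r=np.hypot(x,y); s=np.sin(r)/r if r>1e-9 else 1; d=np.array([x*s,y*s,np.cos(r)])
    else: d=np.array([x,y,1.])
    Rm=V[:3,:3]; return -Rm.T@V[:3,3], Rm.T@d
def onz(f,u,v,z,fish=False):
    o,d=ray(f,u,v,fish); return o+d*(z-o[2])/d[2]
def proj(f,p,fish=False):
    K=np.array(f["mtx"]);V=np.array(f["view"]); c=V[:3,:3]@np.array(p)+V[:3,3]
    if fish:
        th=np.arctan2(np.hypot(c[0],c[1]),c[2]); n=np.hypot(c[0],c[1])+1e-12; x,y=c[0]/n*th,c[1]/n*th
    else: x,y=c[0]/c[2],c[1]/c[2]
    return K[0,0]*x+K[0,2],K[1,1]*y+K[1,2]
def down(yaw):
    "tool x down, tool z (opening dir) horizontal at angle yaw"
    x=np.array([0,0,-1.]);z=np.array([np.cos(yaw),np.sin(yaw),0]);y=np.cross(z,x)
    return R.from_matrix(np.c_[x,y,z]).as_quat()
E
python3 - <<'E'
from h import *
for n in("scene","side","wrist"):
    f=grab(n);save(f,n+"0.png"); print(n,np.round(f["mtx"],1).tolist(),np.round(np.linalg.inv(f["view"]),3).tolist())
s=monitor.sense();print(s["clock"],s["position"],s["ee_rot"],env.hold_point_z)
print(R.from_quat(s["ee_rot"]).as_matrix().round(3))
E
```

```text
pics
scene [[433.6, 0.0, 272.8], [0.0, 433.6, 207.9], [0.0, 0.0, 1.0]] [[0.773, 0.392, -0.499, 1.064], [0.634, -0.448, 0.63, -0.624], [0.024, -0.803, -0.595, 0.655], [0.0, 0.0, 0.0, 1.0]]
side [[424.2, 0.0, 279.9], [0.0, 424.2, 207.0], [0.0, 0.0, 1.0]] [[-0.999, -0.023, 0.048, 0.522], [-0.051, 0.652, -0.756, 0.827], [-0.014, -0.758, -0.652, 0.725], [0.0, 0.0, 0.0, 1.0]]
wrist [[325.2, 0.0, 278.3], [0.0, 325.2, 212.2], [0.0, 0.0, 1.0]] [[1.0, -0.001, 0.0, 0.526], [-0.001, -0.96, -0.28, 0.071], [0.0, 0.28, -0.96, 0.374], [0.0, 0.0, 0.0, 1.0]]
0.15 [5.24768188e-01 3.62415020e-05 1.92589745e-01] [8.48884581e-05 7.07439238e-01 7.49607374e-05 7.06774159e-01] 0.0187
[[-0.001  0.     1.   ]
 [ 0.     1.    -0.   ]
 [-1.     0.    -0.001]]
```

View pics/scene0.png

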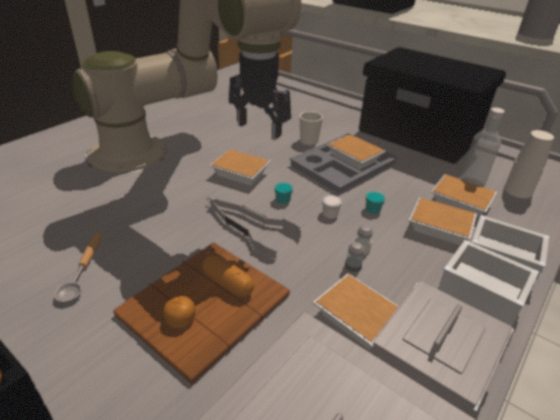

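View pics/wrist0.png

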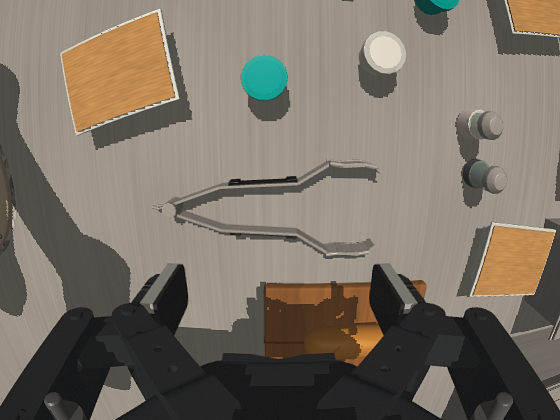

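The scene image shows the white pot at (331,206), turquoise look-alikes at (283,192) and (374,202), the tray around (343,160) with its dish, and the tongs around (250,220). It also shows the round roll at (179,312) and the long roll at (228,275). In the wrist image the pot lid is at (384,52), a turquoise pot at (264,77), the tongs hinge at (170,210), and the jaws near (350,170) and (345,250).

Run:
```python
from h import *
f=grab("side");save(f,"side1.png",(60,90,460,390),2)
g=grab("scene")
for n,u,v,z in(("pot lid",331,199,.04),("tray well",315,157,.02),("roll",179,306,.05),("hinge",210,203,.03)):
    p=onz(g,u,v,z);print(n,p.round(3),np.round(proj(f,p)))
w=grab("wrist")
for n,u,v,z in(("pot lid",384,52,.04),("turq",264,77,.04),("hinge",170,210,.032),("padL",263,181,.026),("padR",262,233,.026),("jawL",352,163,.032),("jawR",347,254,.032)):
    print(n,onz(w,u,v,z,True).round(4))
```

```text
pot lid [0.633 0.151 0.04 ] [251. 240.]
tray well [0.466 0.325 0.02 ] [327. 312.]
roll [ 0.617 -0.321  0.05 ] [271. 130.]
hinge [ 0.411 -0.047  0.03 ] [343. 191.]
pot lid [0.6366 0.148  0.04  ]
turq [0.5116 0.1156 0.04  ]
hinge [ 0.4028 -0.0262  0.032 ]
padL [0.5093 0.0048 0.026 ]
padR [ 0.5074 -0.0554  0.026 ]
jawL [0.6054 0.0262 0.032 ]
jawR [ 0.606  -0.0797  0.032 ]
```

View pics/side1.png

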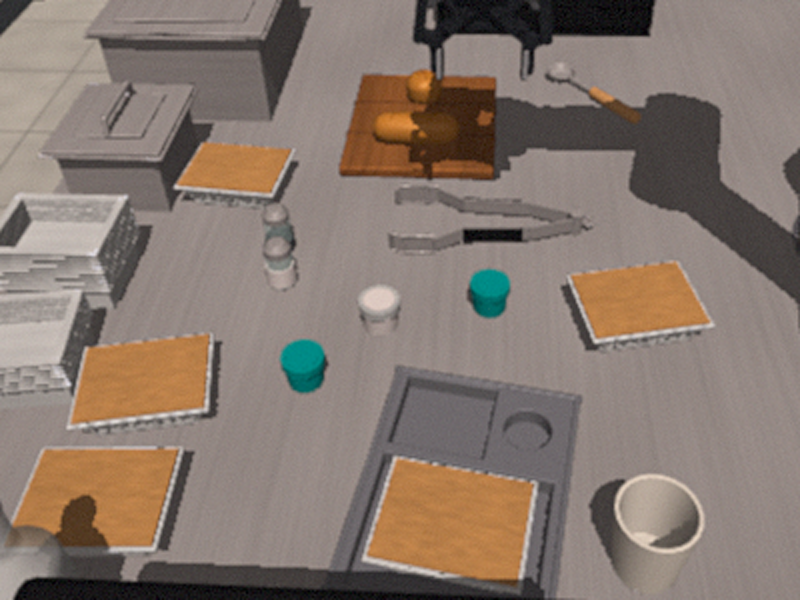

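Candidates for the pot, in scene pixels: white (331,206), turquoise (283,192) and turquoise (374,202). The description calls for a white cup with a clear lid, so I choose (331,206), which is at about (0.636, 0.148). I'll move above it and check with a close wrist view.

Run:
```python
from h import *
f=grab("side")
c=lambda u,v:(60+u/2,90+v/2)
for n,u,v,z in(("well",527,430,.024),("trayA",398,368,.024),("trayB",580,397,.024),("turq2",303,350,.04),("cup",657,510,.085),("dishA",396,459,.044),("dishB",537,484,.044),("boardA",362,75,.018),("boardB",495,80,.018),("boardC",495,176,.018),("boardD",341,173,.018),("roll",421,85,.045)):
    print(n,onz(f,*c(u,v),z).round(4))
t=monitor.sense()["clock"]
env.reach([.636,.148,.19],down(0)); s=monitor.sense();print(s["clock"]-t,s["position"],s["joints"].__class__, np.round(s["joints"],2))
w=grab("wrist");save(w,"pot_close.png")
im=w["frame"];hsv=cv2.cvtColor(im,cv2.COLOR_RGB2HSV)
print(proj(w,[.636,.148,.04],True))
```

```text
well [0.4716 0.3105 0.024 ]
trayA [0.6073 0.2357 0.024 ]
trayB [0.4159 0.267  0.024 ]
turq2 [0.7094 0.2283 0.04  ]
cup [0.3697 0.432  0.085 ]
dishA [0.5969 0.3633 0.044 ]
dishB [0.4655 0.3847 0.044 ]
boardA [ 0.7221 -0.3864  0.018 ]
boardB [ 0.5047 -0.3763  0.018 ]
boardC [ 0.5042 -0.1181  0.018 ]
boardD [ 0.719  -0.1182  0.018 ]
roll [ 0.6194 -0.3123  0.045 ]
0.7667 [0.63573191 0.14708727 0.18997828] <class 'numpy.ndarray'> [ 0.05  0.61  1.06 -0.    1.47  0.05]
(np.float64(277.506982533307), np.float64(187.55138750442336))
```

View pics/pot_close.png

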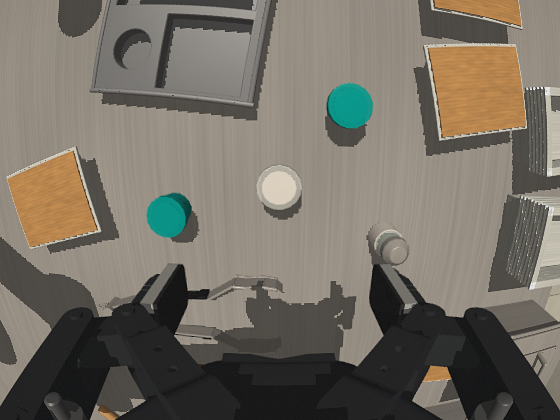

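The crop confirms the white pot with its lid at (279,187). The tray's round well is at (132,50), with the empty bread compartment beside it. A shaker is at (395,250), to the right of the right-hand finger, so I'll check that clearance, then grip.

Run:
```python
from h import *
w=grab("wrist");im=w["frame"]
sub=im[150:225,240:320].astype(int)
m=((sub.min(2)>165)&(sub.max(2)-sub.min(2)<45)).astype(np.uint8)
cs,_=cv2.findContours(m,0,2);c=max(cs,key=cv2.contourArea);(u,v),r=cv2.minEnclosingCircle(c);u+=240;v+=150
p=onz(w,u,v,.04,True);e=onz(w,u+r,v,.04,True);print("lid",u,v,r,p.round(4),"radius",(e-p)[0])
sh=onz(w,393,252,.065,True);print("shaker",sh.round(3))
print("well",onz(w,132,50,.024,True).round(4))
if abs(p[0]-.637)<.006 and abs(p[1]-.148)<.006 and (abs(sh[1]-p[1])>.034 or abs(sh[0]-p[0])>.08):
    env.movel([p[0],p[1],.06],.2); env.movel([p[0],p[1],.020],.1); env.close_gripper(25)
    s=monitor.sense();print(s["finger_gap"],s["contact_force"])
    env.movel([p[0],p[1],.14],.2);s=monitor.sense();print(s["clock"],s["finger_gap"],s["position"],s["contact_force"])
```

```text
lid 278.7741928100586 187.0 17.299718856811523 [0.6374 0.148  0.04  ] radius 0.018060098128946045
shaker [0.76  0.083 0.065]
well [0.4726 0.3065 0.024 ]
-0.0008245424998126088 [-0.52384665 -0.39086527  0.00174631]
4.0833 0.002867029553321597 [0.63676641 0.14797981 0.13852536] [-0.34031805 -1.02285676 -0.85518892]
```

The fingers shut fully, so the grip missed the pot. I'll look.

Run:
```python
from h import *
env.release()
w=grab("wrist");save(w,"miss_w.png");f=grab("side");save(f,"miss_s.png",(160,150,400,330),2)
import numpy as np
a=cv2.imread("pics/miss_w.png");b=cv2.imread("pics/miss_s.png")
b=cv2.resize(b,(int(b.shape[1]*.75),int(b.shape[0]*.75)))
a=cv2.resize(a,(420,315)); H=max(a.shape[0],b.shape[0]);o=np.zeros((H,a.shape[1]+b.shape[1],3),np.uint8);o[:a.shape[0],:420]=a;o[:b.shape[0],420:]=b
cv2.imwrite("pics/miss.png",o);print(monitor.sense()["clock"])
```

```text
4.9667
```

View pics/miss.png

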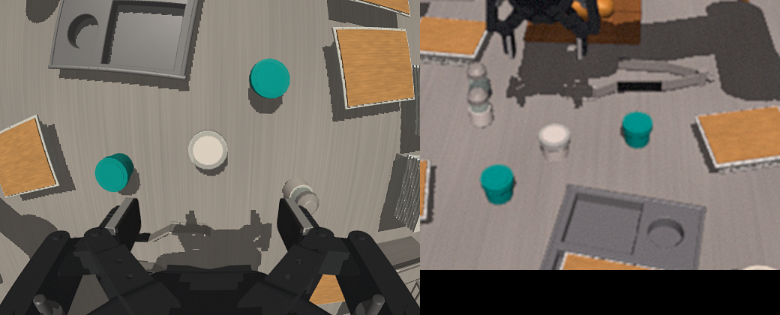

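The pot is still upright, at about (276,200) in the full wrist frame. I'll remeasure it in the wrist, side and scene views.

```bash
cat >> h.py <<'E'
def blob(f,mask,uv,rad):
    m=np.zeros(mask.shape,np.uint8);cv2.circle(m,(int(uv[0]),int(uv[1])),rad,1,-1);m=m*mask.astype(np.uint8)
    cs,_=cv2.findContours(m,0,1);return max(cs,key=cv2.contourArea)
def white(f):
    a=f["frame"].astype(int);return (a.min(2)>165)&(a.max(2)-a.min(2)<45)
E
python3 - <<'E'
from h import *
print(monitor.sense()["position"])
for n,uv,rad in(("wrist",(276,200),40),("side",None,22),("scene",None,22)):
    f=grab(n);fi=n=="wrist"
    if uv is None: uv=proj(f,p,False)
    c=blob(f,white(f),uv,rad);x,y,w,h=cv2.boundingRect(c)
    (cu,cv_),(a,b),ang=cv2.fitEllipse(c)
    print(n,"bbox",x,y,w,h,"ell",round(cu,1),round(cv_,1),a,b)
    p0=onz(f,cu,cv_,.04,fi).round(4);print(" onz",p0)
    if fi:
        p=p0;m=cv2.moments(c);print("predicted if unmoved",proj(f,[.6374,.148,.04],True))
    else:
        print(" pred px at wrist p z.04/z0",np.round(proj(f,p),1),np.round(proj(f,[p[0],p[1],0]),1))
E
```

```text
[0.63742197 0.14803122 0.14003062]
wrist bbox 257 181 41 39 ell 276.7 200.1 38.10481643676758 39.492069244384766
 onz [0.6371 0.1481 0.04  ]
predicted if unmoved (np.float64(277.04797212713873), np.float64(200.23361446206556))
side bbox 240 233 19 14 ell 249.2 239.1 12.315059661865234 17.93008041381836
 onz [0.6369 0.1475 0.04  ]
 pred px at wrist p z.04/z0 [249.1 239.3] [250.1 251.4]
scene bbox 325 196 15 9 ell 331.7 200.0 7.445635795593262 14.258587837219238
 onz [0.6368 0.1483 0.04  ]
 pred px at wrist p z.04/z0 [331.8 200.1] [330.1 213.1]
```

The pot has not moved at all (three views agree within 0.5 mm), so the fingers closed above it. I'll check the actual fingertip height against the reported TCP using side0/scene0.

Run:
```python
from h import *
f=grab("side");g=grab("scene");w=grab("wrist")
T=np.array([.525,0,.193])
for dx in(-.048,.048):
  for dz in(0,.013,.05): print(dx,dz,"side",np.round(proj(f,T+[dx,0,dz])),"scene",np.round(proj(g,T+[dx,0,dz])))
print("observed side (324,127),(278,129); scene (237,118),(277,133)")
p=monitor.sense()["position"];print(p)
for dz in (.0,.013,.03,.05): print(dz,[np.round(proj(w,p+[dx,.011,dz],True)).tolist() for dx in(-.0425,.0425)])
t=monitor.sense()["clock"]
b=env.movel([p[0],p[1],.02],.15);s=monitor.sense();print(b,s["position"],s["clock"]-t,s["contact_force"])
f=grab("side");save(f,"low_s.png",(190,170,330,275),5)
```

```text
-0.048 0 side [321. 148.] scene [242. 145.]
-0.048 0.013 side [322. 143.] scene [242. 140.]
-0.048 0.05 side [323. 129.] scene [241. 125.]
0.048 0 side [280. 147.] scene [275. 160.]
0.048 0.013 side [279. 142.] scene [275. 155.]
0.048 0.05 side [279. 128.] scene [276. 139.]
observed side (324,127),(278,129); scene (237,118),(277,133)
[0.63741773 0.148036   0.14000449]
0.0 [[206.0, 224.0], [348.0, 223.0]]
0.013 [[201.0, 231.0], [352.0, 231.0]]
0.03 [[194.0, 242.0], [359.0, 242.0]]
0.05 [[183.0, 258.0], [369.0, 258.0]]
False [0.63807818 0.14807532 0.02112331] 0.9500000000000002 [ 0.65954646 -0.14994478  0.15817792]
```

View pics/low_s.png

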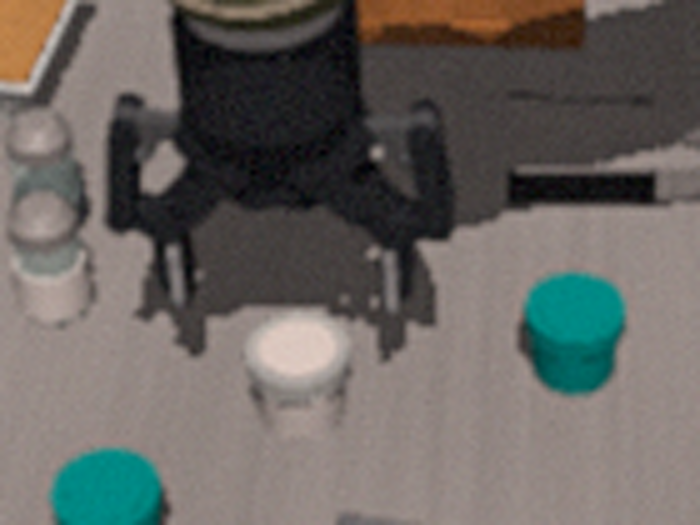

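The fingers stand about 45 mm higher than the reported TCP implies: with "z = 0.021", the open tips are still above the 40 mm pot. I'll measure that tool offset by closing the fingers and triangulating the shut tips from two views.

Run:
```python
from h import *
p=monitor.sense()["position"]
f0,g0=grab("side"),grab("scene")
env.close_gripper(25); p=monitor.sense()["position"];print(p,monitor.sense()["finger_gap"],monitor.sense()["clock"])
f,g=grab("side"),grab("scene")
print("pred tip: side",np.round(proj(f,p),1),"scene",np.round(proj(g,p),1))
ims=[]
for F,box in((f,(215,190,285,265)),(g,(295,140,365,215))):
    im=F["frame"][box[1]:box[3],box[0]:box[2],::-1]; ims.append(cv2.resize(im,None,fx=5,fy=5,interpolation=cv2.INTER_NEAREST))
cv2.imwrite("pics/shut.png",np.hstack(ims))
np.savez("shut.npz",p=p,fv=f["view"],gv=g["view"])
```

```text
[0.63741056 0.14805689 0.01998825] 0.0021254574864280956 7.1333
pred tip: side [249.5 245.4] scene [331.  206.7]
```

View pics/shut.png

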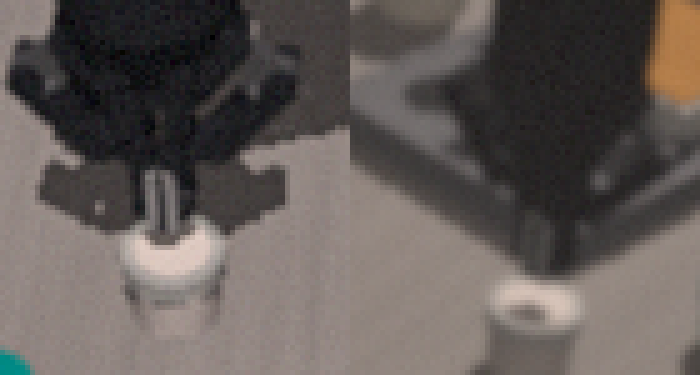

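In the crop the shut tips are at side px (248,237) and scene px (334,194), just above the lid, against predicted (249.5,245) and (331,207).

```bash
cat >> h.py <<'E'
def tri(obs):
    A=np.zeros((3,3));b=np.zeros(3)
    for f,u,v in obs:
        o,d=ray(f,u,v);d=d/np.linalg.norm(d);M=np.eye(3)-np.outer(d,d);A+=M;b+=M@o
    return np.linalg.solve(A,b)
E
python3 - <<'E'
from h import *
f,g=grab("side"),grab("scene");p=monitor.sense()["position"]
t=tri([(f,247.6,237.6),(g,334,194.5)]);print(t.round(4),t-p,proj(f,t),proj(g,t))
# start-pose open tips
for a,b,dx in(((324,127),(237,118),-.048),((278,129),(277,133),.048)):
    t=tri([(f,*a),(g,*b)]);print((t-[.525,0,.193]).round(4),np.round(proj(f,t)),np.round(proj(g,t)))
# with guard: touch probe is available: descend? shut fingers onto lid
t=monitor.sense()["clock"]
hit=env.movel([p[0],p[1],-.02],.05,guard=2.0);s=monitor.sense();print(hit,s["position"],s["contact_force"],s["clock"]-t)
env.movel([p[0],p[1],.06],.2);print(monitor.sense()["clock"])
E
```

```text
[0.6381 0.1554 0.0531] [0.00067336 0.00734489 0.03307775] (np.float64(247.91164729231213), np.float64(237.47951670322868)) (np.float64(334.2875480725987), np.float64(194.60739880064614))
[-0.0549  0.0008  0.0591] [326. 125.] [239. 120.]
[0.0468 0.01   0.0562] [279. 128.] [279. 134.]
True [0.63799283 0.14806326 0.00181662] [ 1.7217762  -0.51321187  4.63414813] 0.4833999999999996
8.2583
```

The probe contacted the lid (z = 0.040) at reported z = 0.002. So the real shut tips sit 38 mm above the reported TCP, and I'll command z = wanted − 0.038. Lateral offset looks close to zero in the wrist view. Next I'll measure the well from directly above.

```bash
echo 'DZ=-0.038' >> h.py
python3 - <<'E'
from h import *
env.movel([.637,.148,.10],.25);env.release();env.movel([.50,.275,.15],.3)
w=grab("wrist");s=monitor.sense();print(s["clock"],s["position"])
u,v=proj(w,[.472,.309,.024],True);print(u,v)
im=w["frame"]
g=cv2.cvtColor(im,cv2.COLOR_RGB2GRAY);x0,y0=int(u)-45,int(v)-45
sub=cv2.resize(g[y0:y0+90,x0:x0+90],None,fx=4,fy=4,interpolation=cv2.INTER_CUBIC)
e=onz(w,u,v,.024,True);pr=proj(w,e+[.024,0,0],True);r=np.hypot(pr[0]-u,pr[1]-v);print("exp r px",r)
c=cv2.HoughCircles(cv2.GaussianBlur(sub,(9,9),2),cv2.HOUGH_GRADIENT,1.5,40,param1=60,param2=30,minRadius=int(r*4*.85),maxRadius=int(r*4*1.15))
vis=cv2.cvtColor(sub,cv2.COLOR_GRAY2BGR)
if c is not None:
    for k in c[0][:3]:
        print(k, onz(w,x0+k[0]/4-.375,y0+k[1]/4-.375,.024,True).round(4)); 
    k=c[0][0];cv2.circle(vis,(int(k[0]),int(k[1])),int(k[2]),(0,0,255),1)
full=im[...,::-1].copy();cv2.imwrite("pics/well.png",np.hstack([cv2.resize(full,(440,330)),cv2.resize(vis,(330,330))]))
np.savez("well.npz",im=im,K=w["mtx"],V=w["view"])
E
```

```text
10.1917 [0.50090051 0.27380562 0.1492947 ]
246.83493377921224 158.1790317435421
exp r px 25.23700018371779
[183.75 180.75 100.15] [0.4717 0.3094 0.024 ]
```

View pics/well.png

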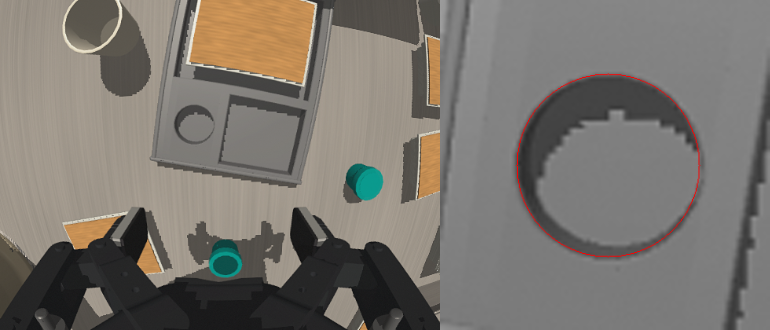

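The Hough circle fits the well mouth exactly, centre (0.4717, 0.3094). Now I'll pick the pot.

Run:
```python
from h import *
env.movel([.6372,.148,.10],.35);env.movel([.6372,.148,.022+DZ],.18)
print(monitor.sense()["position"])
env.close_gripper(25);s=monitor.sense();print("gap",s["finger_gap"],s["contact_force"])
env.movel([.6372,.148,.10+DZ],.2);s=monitor.sense();print(s["clock"],s["finger_gap"],s["position"])
w=grab("wrist");p=s["position"]
# pot underside rose by .078 -> lid top .118
u,v=proj(w,[p[0],p[1],.118],True);print("pred lid px",u,v)
a=w["frame"][...,::-1].copy();a=a[100:420,130:430]
f=grab("side");b=f["frame"][150:270,190:310,::-1]
cv2.imwrite("pics/held.png",np.hstack([cv2.resize(a,(400,400)),cv2.resize(b,(400,400))]))
```

```text
[ 0.63793163  0.14840647 -0.01445543]
gap 0.5342570100502141 [-1.89723841  0.05258233  6.04185349]
12.675 0.5353419435763835 [0.63659532 0.14795535 0.06083917]
pred lid px 276.1275087452246 288.4575206857613
```

View pics/held.png

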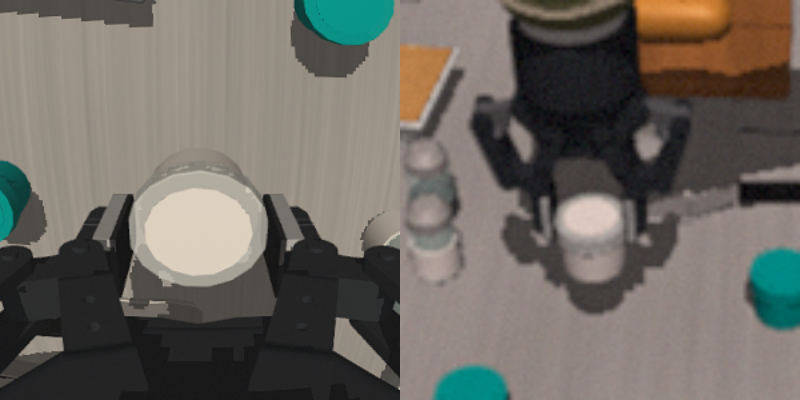

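The pot is held by the lid (gap 0.535 × 85 ≈ 45 mm), with the lid at px (278,286) against the predicted (276,288). I'll move over the well, measure the lid offset, and insert under guard.

Run:
```python
from h import *
W=np.array([.4717,.3094])
env.movel([W[0],W[1],.062],.3)
env.hold(.2);w=grab("wrist");p=monitor.sense()["position"]
c=blob(w,white(w),(277,286),60);(u,v),ax,_=cv2.fitEllipse(c);zl=p[2]+.0565
q=onz(w,u,v,zl,True);off=(q-p)[:2];print("lid px",u,v,ax,q.round(4),"off",off.round(4))
off=np.clip(off,-.003,.003)
t=W-off
env.movel([t[0],t[1],.012],.15);h=env.movel([t[0],t[1],-.0125],.05,guard=10);s=monitor.sense();print(h,s["position"],s["contact_force"],s["clock"])
```

```text
lid px 277.41546630859375 282.2944641113281 (92.33587646484375, 96.7793960571289) [0.4731 0.3112 0.1183] off [0.0007 0.0026]
True [ 0.47082015  0.30671833 -0.01155798] [-0.09387645 -0.31852851  4.98869952] 14.9083
```

Run:
```python
from h import *
env.release();p=monitor.sense()["position"];env.movel([p[0],p[1],.06],.25);env.movel([.4717,.285,.10],.25)
w=grab("wrist")
c=blob(w,white(w),proj(w,[.4717,.3094,.044],True),30);(u,v),ax,_=cv2.fitEllipse(c)
print("lid at z.044",onz(w,u,v,.044,True).round(4),ax)
f=grab("side");c=blob(f,white(f),proj(f,[.4717,.3094,.044]),14);(u,v),ax,_=cv2.fitEllipse(c);print("side",onz(f,u,v,.044).round(4),ax)
# tongs: relook from scene/side not needed; print clock
print(monitor.sense()["clock"])
x,y=np.round(proj(w,[.4717,.3094,.04],True)).astype(int)
a=w["frame"][max(0,y-70):y+70,max(0,x-90):x+90,::-1]
u,v=np.round(proj(f,[.4717,.3094,.04])).astype(int);b=f["frame"][v-35:v+35,u-45:u+45,::-1]
cv2.imwrite("pics/seated.png",np.hstack([cv2.resize(a,(400,311)),cv2.resize(b,(400,311))]))
```

```text
lid at z.044 [0.4717 0.3101 0.044 ] (53.92071533203125, 55.13854217529297)
side [0.4714 0.3067 0.044 ] (15.31164264678955, 18.570972442626953)
16.25
```

View pics/seated.png

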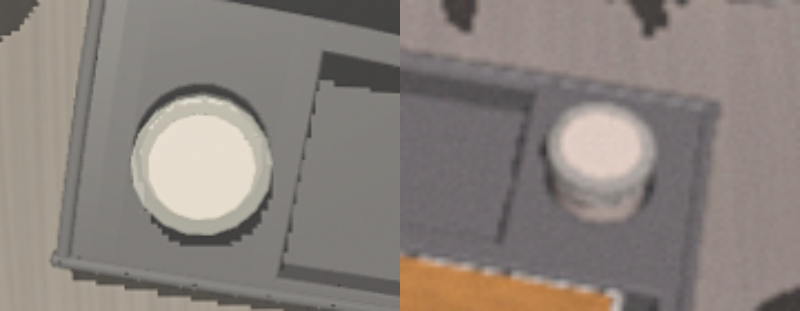

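The pot is in the well and upright, but the side view puts the lid about 3 mm off the height I assumed. I'll check the height by touching the lid centre with shut fingers (contact should come at about 0.006), which also presses it home.

Run:
```python
from h import *
env.close_gripper(25)
env.movel([.4717,.3075,.02],.25);env.hold(.15)
h=env.movel([.4717,.3075,-.01],.04,guard=2.0);s=monitor.sense();print(h,s["position"],s["contact_force"])
env.movel([.4717,.3075,.03],.2);s=monitor.sense()
f,g=grab("side"),grab("scene")
env.movel([.4717,.28,.10],.3);f,g=grab("side"),grab("scene")
o=[]
for F in(f,g):
    c=blob(F,white(F),proj(F,[.4717,.3094,.044]),12);(u,v),ax,_=cv2.fitEllipse(c);o.append((F,u,v));print(u,v,ax,proj(F,[.4717,.3094,.044]))
print("tri",tri(o).round(4),monitor.sense()["clock"])
```

```text
True [0.47210381 0.30759463 0.00575284] [0.47680812 0.13583143 5.4380741 ]
323.99163818359375 297.248779296875 (15.090911865234375, 18.548429489135742) (np.float64(323.9571608018713), np.float64(298.35633282294947))
313.6887512207031 152.80630493164062 (3.7833259105682373, 9.636567115783691) (np.float64(314.3070080283028), np.float64(152.46248813593266))
tri [0.4715 0.3066 0.0439] 18.9917
```

The touch came at 0.0058, so the pot is seated exactly (lid top 44 mm; triangulated 43.9 mm). Next, the tongs: squeezing the pads with at least 20 N would close them, so I'll carry them open by the hinge pin, lower the jaws around the roll, then regrip the pads. First I'll measure the roll and the hinge from near.

Run:
```python
from h import *
q=down(-np.pi/2)
env.reach([.54,-.29,.17],q)
w=grab("wrist");print(monitor.sense()["clock"],np.round(monitor.sense()["joints"],2),monitor.sense()["position"])
np.savez("B.npz",im=w["frame"],mtx=w["mtx"],view=w["view"]);B=w["frame"]
print("roll pred",proj(w,[.618,-.316,.038],True))
env.release()
env.reach([.42,-.026,.12],q)
w=grab("wrist");print(monitor.sense()["clock"],monitor.sense()["position"])
np.savez("A.npz",im=w["frame"],mtx=w["mtx"],view=w["view"]);A=w["frame"]
print("hinge pred",proj(w,[.4028,-.0262,.032],True))
cv2.imwrite("pics/AB.png",np.hstack([cv2.resize(x,(400,300),interpolation=cv2.INTER_AREA)[...,::-1] for x in(B,A)]))
```

```text
21.1167 [-0.68  0.53  1.25  0.    1.37  0.89] [ 0.54037418 -0.28905248  0.16991718]
roll pred (np.float64(306.5880670914928), np.float64(114.61540626606137))
23.0833 [ 0.42089961 -0.02689324  0.12029738]
hinge pred (np.float64(277.486643200476), np.float64(224.97059653323825))
```

View pics/AB.png

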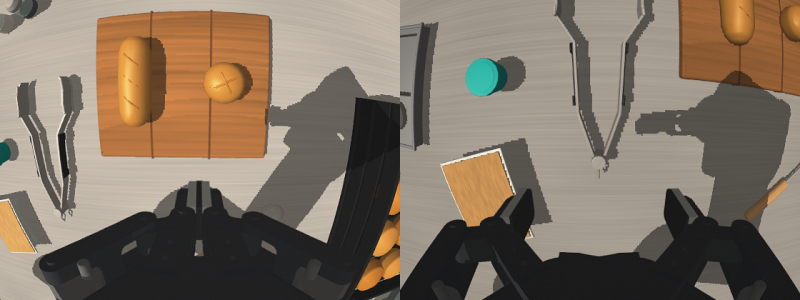

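B shows the round roll at px (312,115) and the long roll at (190,115), with the board beneath both. A shows the tongs open, hinge pin at px (277,228), arms fanning toward the top (+x). I'll measure these numerically.

Run:
```python
from h import *
L=lambda n:dict((k,v) for k,v in zip(("frame","mtx","view"),[np.load(n)[k] for k in("im","mtx","view")]))
B,A=L("B.npz"),L("A.npz")
hsv=cv2.cvtColor(B["frame"],cv2.COLOR_RGB2HSV)
print("roll hsv",hsv[115,312],hsv[105,300],"board",hsv[115,250],hsv[60,312],hsv[160,330])
for vt in(175,190,200):
    m=(hsv[...,2]>vt)&(hsv[...,1]>100)&(hsv[...,0]>11)
    c=blob(B,m,(312,115),45);(u,v),r=cv2.minEnclosingCircle(c);x,y,w,h=cv2.boundingRect(c)
    p=onz(B,u,v,.038,True);print(vt,"roll",round(u,1),round(v,1),r,(x,y,w,h),p.round(4),"diam",np.linalg.norm(onz(B,x,v,.038,True)-onz(B,x+w,v,.038,True)).round(4))
s=560/400
C=[onz(B,a*s,b*s,.018,True)[:2] for a,b in((97,17),(270,12),(265,157),(103,156))];print("board",np.round(C,4).tolist(),np.mean(C,0).round(4))
g=cv2.cvtColor(A["frame"],cv2.COLOR_RGB2GRAY);x0,y0=247,198
sub=cv2.resize(g[y0:y0+60,x0:x0+60],None,fx=4,fy=4,interpolation=cv2.INTER_CUBIC)
e=onz(A,277,228,.032,True);pr=proj(A,e+[0,.009,0],True);r=abs(pr[0]-277);print("exp r",r)
c=cv2.HoughCircles(cv2.GaussianBlur(sub,(5,5),1),cv2.HOUGH_GRADIENT,1.5,30,param1=60,param2=15,minRadius=int(r*3.2),maxRadius=int(r*4.8))
for k in ([] if c is None else c[0][:3]):print(k,onz(A,x0+k[0]/4-.375,y0+k[1]/4-.375,.032,True).round(4))
print("hand hinge",onz(A,198*s,163*s,.032,True).round(4),"tail",onz(A,198*s,178*s,.02,True).round(4))
for n,a,b in(("padL",173,72),("padR",225,72),("jawL",162,12),("jawR",248,12)):print(n,onz(A,a*s,b*s,.026,True).round(4))
```

```text
roll hsv [ 16 167 228] [ 17 173 233] board [ 13 165 195] [ 13 166 191] [ 13 165 195]
175 roll 312.0 115.0 45.000099182128906 (267, 70, 91, 91) [ 0.6177 -0.3212  0.038 ] diam 0.088
190 roll 299.8 114.6 34.91047286987305 (267, 91, 67, 51) [ 0.6179 -0.3095  0.038 ] diam 0.0642
200 roll 309.1 115.8 24.81379508972168 (285, 92, 46, 49) [ 0.6169 -0.3184  0.038 ] diam 0.0442
board [[0.7278, -0.1345], [0.729, -0.3936], [0.5067, -0.3918], [0.5078, -0.1362]] [ 0.6178 -0.264 ]
exp r 10.240089232023081
[125.25 119.25  38.  ] [ 0.4005 -0.0266  0.032 ]
[128.25  18.75  41.3 ] [ 0.4233 -0.0273  0.032 ]
[192.75  54.75  43.1 ] [ 0.4152 -0.0412  0.032 ]
hand hinge [ 0.3998 -0.0259  0.032 ] tail [ 0.3748 -0.0259  0.02  ]
padL [0.5099 0.0032 0.026 ]
padR [ 0.5099 -0.0578  0.026 ]
jawL [0.5855 0.0166 0.026 ]
jawR [ 0.5866 -0.086   0.026 ]
```

Board centre is (0.618,−0.264), yaw close to 0 and size 222×257 mm, all as expected. So the round roll is at about (0.618,−0.322), and the hinge pin at (0.400,−0.026). Now I'll grip the hinge and carry the open tongs over the roll.

Run:
```python
from h import *
f=grab("side");print("spoon bowl",onz(f,340,126,.01).round(3),"handle",onz(f,376,147,.01).round(3))
env.movel([.396,-.0265,.02],.3);env.movel([.396,-.0265,.006+DZ],.15,guard=8)
print(monitor.sense()["position"])
env.close_gripper(60);s=monitor.sense();print("gap mm",s["finger_gap"]*85,s["contact_force"],s["position"])
zg=s["position"][2]
if .12<s["finger_gap"]<.35:
    env.movel([.396,-.0265,zg+.03],.1);s=monitor.sense();print("gap",s["finger_gap"]*85,s["contact_force"],s["ft_torque"])
    env.movel([.396,-.0265,zg+.10],.2);env.hold(.2);s=monitor.sense();print("gap",s["finger_gap"]*85,s["contact_force"],s["ft_torque"],s["clock"])
    w=grab("wrist");np.savez("H.npz",im=w["frame"],mtx=w["mtx"],view=w["view"]);f=grab("side");g=grab("scene")
    a=[cv2.resize(x["frame"],(270,202),interpolation=cv2.INTER_AREA) for x in(w,)]
    np.save("Hs.npy",f["frame"]);np.save("Hc.npy",g["frame"])
    # auto droop check: dark pads blob in side view
    for F in(f,):
        h=F["frame"].max(2);box=h[120:260,240:380]
        ys,xs=np.where(box<45);print("dark",len(xs),xs.min()+240 if len(xs) else None)
print("zg",zg)
```

```text
spoon bowl [ 0.397 -0.419  0.01 ] handle [ 0.294 -0.294  0.01 ]
[ 0.39726205 -0.02692475 -0.03079236]
gap mm 16.06946541142116 [-1.95263556 -0.18999373  6.39721924] [ 0.39613966 -0.02654906 -0.03161691]
gap 16.188988248731537 [-0.07214131  0.297577   -1.95659119] [ 0.00579315  0.12370026 -0.06010659]
gap 16.27115964094816 [-0.47122885 -0.59835295 -1.57715367] [-0.02106797  0.1127738   0.00555671] 25.9083
dark 1011 292
zg -0.03161690569554334
```

The hinge is held: force and moment match the tongs' weight at 110 mm. Next I'll carry them over and lower around the roll.

Run:
```python
from h import *
zg=-.0316;X,Y=.408,-.3225
p=monitor.sense()["position"]
env.movel([X,Y,zg+.10],.3);env.hold(.2)
env.movel([X,Y,zg+.045],.15);env.hold(.15);s=monitor.sense();print(s["position"],s["contact_force"],s["ft_torque"])
h=env.movel([X,Y,zg+.0185],.04,guard=1.5);s=monitor.sense();print(h,s["position"],"under",s["position"][2]-zg,s["contact_force"],s["ft_torque"],s["clock"])
w=grab("wrist");f=grab("side");g=grab("scene")
np.savez("P.npz",im=w["frame"],mtx=w["mtx"],view=w["view"])
u,v=np.round(proj(f,[.56,-.32,.03])).astype(int);b=f["frame"][max(0,v-45):v+45,u-60:u+60]
u,v=np.round(proj(g,[.56,-.30,.03])).astype(int);c=g["frame"][v-75:v+75,max(0,u-100):u+100]
a=cv2.resize(w["frame"],(396,297),interpolation=cv2.INTER_AREA)
r=np.vstack([cv2.resize(b,(396,297)),cv2.resize(c,(396,297))])
l=np.vstack([a,a*0]);cv2.imwrite("pics/placed.png",np.hstack([l,r])[...,::-1])
```

```text
[ 0.40850943 -0.32303173  0.0145407 ] [ 0.76910175  0.29462426 -1.58041254] [-0.02977539  0.16156737  0.02424436]
False [ 0.40810216 -0.32257122 -0.01297858] under 0.01862142152285748 [-0.18760036 -0.82892351 -1.80385247] [-0.0135995   0.07530262  0.03399093] 28.8667
```

View pics/placed.png

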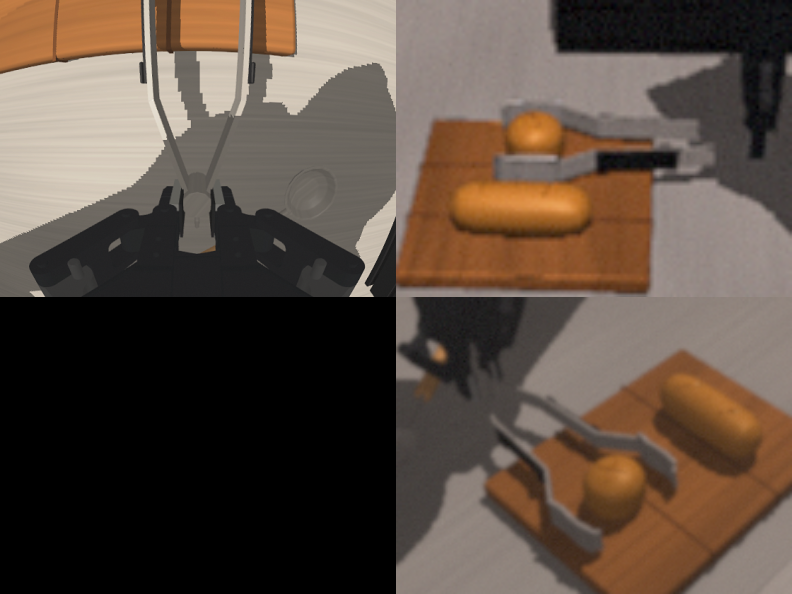

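Both views show the jaws on either side of the round roll, clear of the long roll, and the tongs straight. I'll release, regrip the pads gently at 20 N, and lift a little.

Run:
```python
from h import *
env.release();p=monitor.sense()["position"]
env.movel([p[0]-.003,p[1],.05],.15)
env.movel([.522,-.3225,.06],.2);env.movel([.522,-.3225,.022+DZ],.12,guard=8);s=monitor.sense();print(s["position"],s["contact_force"])
env.hold(.2);env.close_gripper(20);env.hold(.3);s=monitor.sense();print("gap mm",s["finger_gap"]*85,s["contact_force"],s["position"],s["clock"])
if s["finger_gap"]*85>31:
    z=s["position"][2]
    env.movel([.522,-.3225,z+.035],.06);env.hold(.3);s=monitor.sense();print("gap mm",s["finger_gap"]*85,s["contact_force"],s["ft_torque"],s["position"],s["clock"])
w,f,g=grab("wrist"),grab("side"),grab("scene")
for n,F in(("w",w),("f",f),("g",g)):
    np.save("L"+n+".npy",F["frame"])
    hs=cv2.cvtColor(F["frame"],cv2.COLOR_RGB2HSV);m=(hs[...,0]>14)&(hs[...,0]<26)&(hs[...,1]>120)&(hs[...,2]>120)
    for zz in(.038,.073):
        q=proj(F,[.62,-.3225,zz],n=="w");print(n,zz,"pred",np.round(q,1),end=" ")
    try:
        c=blob(F,m,q,30 if n=="w" else 16);M=cv2.moments(c);print("blob",M["m10"]/M["m00"],M["m01"]/M["m00"],cv2.boundingRect(c))
    except Exception as e: print(e)
```

```text
[ 0.52228049 -0.32289288 -0.01522428] [-0.32125856 -0.10755818  0.64792752]
gap mm 37.24494767963467 [-0.45087344  0.57471355 13.08266953] [ 0.52335163 -0.32376456 -0.01357635] 32.775
gap mm 37.457205849861175 [ 0.31825585  0.23396617 -1.00216542] [ 0.01858002  0.04824135 -0.01686888] [ 0.52191019 -0.32239793  0.02116164] 33.85
w 0.038 pred [278.2  69.2] w 0.073 pred [278.2  55.9] blob 278.01365270920945 54.99189370390686 (248, 25, 61, 61)
f 0.038 pred [270.6 132.8] f 0.073 pred [270.3 122.8] blob 272.90291262135923 120.28155339805825 (264, 116, 17, 9)
g 0.038 pred [180.  311.8] g 0.073 pred [178.  298.5] blob 176.88672654690617 293.7549900199601 (164, 284, 28, 20)
```

Gap (39 mm over the hollows), moment (0.048 N·m ≈ 45 g at 100 mm) and image positions all agree that the roll is lifted in the jaws. I'll carry it to the tray.

Run:
```python
from h import *
T=np.array([.5556,.2957]);z0=-.0136
env.movel([.522,-.3225,z0+.093],.1)
env.movel([T[0]-.1,T[1],z0+.093],.18);env.hold(.5)
s=monitor.sense();print("gap mm",s["finger_gap"]*85,s["contact_force"],s["ft_torque"],s["position"],np.abs(s["qvel"]).max(),s["clock"])
o=[]
w,f,g=grab("wrist"),grab("side"),grab("scene")
for n,F in(("w",w),("f",f),("g",g)):
    fi=n=="w";hs=cv2.cvtColor(F["frame"],cv2.COLOR_RGB2HSV);m=(hs[...,0]>13)&(hs[...,0]<26)&(hs[...,1]>140)&(hs[...,2]>110)
    q=proj(F,[T[0],T[1],.111+.022],fi);c=blob(F,m,q,45 if fi else 24);M=cv2.moments(c);u,v=M["m10"]/M["m00"],M["m01"]/M["m00"]
    print(n,"pred",np.round(q,1),"blob",round(u,1),round(v,1),cv2.boundingRect(c))
    if not fi:o.append((F,u,v))
print("roll tri",tri(o).round(4))
for F in(f,g):
    try:
        c=blob(F,white(F),proj(F,[.4717,.3094,.044]),12);(u,v),ax,_=cv2.fitEllipse(c);print("pot",round(u,1),round(v,1),np.round(ax,1))
    except Exception as e:print("pot hidden")
save(f,"end_side.png");save(g,"end_scene.png")
```

```text
gap mm 37.711598786066745 [ 0.01759544  0.61090889 -2.01892583] [-0.007556    0.03993967  0.00269503] [0.45560285 0.29569739 0.07939794] 0.0017059747999342593 38.8417
w pred [278.   50.3] blob 278.0 50.0 (233, 5, 91, 91)
f pred [281.1 261.4] blob 284.6 260.7 (270, 250, 29, 22)
g pred [340.1 135.1] blob 353.8 146.5 (344, 138, 19, 17)
roll tri [0.5732 0.2939 0.1178]
pot 324.1 297.1 [15.4 18.3]
pot 313.6 152.7 [3.6 9.3]
```

```bash
python3 -c "
from h import *
print(job.hand_in(),monitor.sense()['finger_gap']*85,monitor.sense()['clock'])"
```

```text
the job is handed in; nothing more can be done
the job is handed in; nothing more can be done
```

I handed the job in at about 39 s. The pot is seated in the well and released, and the round roll is held in the tongs above the bread compartment. No verdict was reported.

**What I did:**
- **Pot:** I placed it in the round well and let go of it.
- **Tongs:** I carried them open by the hinge pin, because the gripper's 20 N minimum on the pads would have closed them. I lowered the jaws around the roll, then regripped the pads at 20 N.
- **Roll:** I lifted it in the tongs and carried it over the tray.

**What the last checks showed:**
- **Pot:** touching the lid put it at the seated height, 44 mm, and triangulation gave 43.9 mm. Its horizontal position was 0–3 mm from the well centre, depending on the camera view, and it had not moved by the end.
- **Roll:** finger gap was steady at 37.7 mm, and the moment on the wrist matched the roll's weight. The side camera saw the roll within about 6 mm of where I predicted. By dead reckoning its underside is about 11 cm above the trolley.

**What failed or disagreed:**
- **First pot grasp:** it closed on air, because the fingertips are really about 38 mm above the reported TCP. I measured that by touch and corrected for it; the pot had not moved.
- **Final scene view of the roll:** it was about 18 px from the prediction, probably because the orange dish lid behind it merged with the roll. Triangulating with it still put the roll only about 18 mm from the compartment centre, inside the 45 mm allowed.
- **Not checked by eye:** the 12 viewable pictures were used up, so the final pose was checked by numbers only.

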